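# Hold the dusting stencil over the cake

## Task

Get the oblong cake ready for dusting with sugar: take the oblong stencil by its handle, carry it over the canisters to the tray, and keep it hovering level about 15 mm above the top of the oblong cake, centred on it and with its long sides along the cake's long sides. Never touch the cake, and leave everything else standing where it is. Your program finishes while still holding the stencil there, still and in the air: do not put it down or let go.

Things in the scene. Friction and masses are not known exactly. Their poses are not given: they have to be found in the camera images.
- oblong_stencil_grip (a point): Oblong stencil to carry: flat steel lattice 150 x 80 mm (x, y), 4 mm thick, on the bench, with a black bow handle over its middle. Point: centre of the handle bar, straight above the stencil's centre, 50 mm above its underside. Bar 90 mm long (x), 14 mm wide (y), 14 mm tall, 39 mm clear of the lattice, on posts at x = +-35 mm: pinch it across y. z up. 0.13 to 0.25 kg.
- oblong_cake_top (a point): Oblong layer cake with smooth chocolate glaze, 150 x 80 x 55 mm, in the baking tray; the target. The point is the centre of its flat top face, 59 mm above the bench. x: its long side, y: its short side, z: up. Same outline as the oblong stencil. Loose, about 0.55 kg; not to be touched.
- tray: Aluminium baking tray 340 x 360 mm (x, y) with walls 30 mm tall, fixed to the bench; holds the two cakes and two buns. Origin: centre of its underside; z up. Its floor is 4 mm thick.
- round_stencil_grip (a point): Round dusting stencil, a bystander: steel lattice 102 mm across with the same handle; the point is the centre of the grip bar, 50 mm above its underside. Oblong and round stencil may change places.
- round_cake_top (a point): Round layer cake, a bystander: diameter 100 mm, 55 mm tall; the point is the centre of its top. Round and oblong cake may change places in the tray.
- bun0_center (a point): Baked cream-puff bun, a bystander in the tray: 72 mm across, 48 mm tall; the point is half-way up.
- bun1_center (a point): Baked cream-puff bun, a bystander in the tray: 72 mm across, 48 mm tall; the point is half-way up.
- canister0_center (a point): Closed ingredient canister, upright, loose, 68 mm across, 135 mm tall, one of three in a row between the stencils and the tray; the point is half-way up. A bystander to be carried over.
- canister1_center (a point): Closed ingredient canister, upright, loose, 72 mm across, 120 mm tall, one of three in a row between the stencils and the tray; the point is half-way up. A bystander to be carried over.
- canister2_center (a point): Closed ingredient canister, upright, loose, 66 mm across, 150 mm tall, one of three in a row between the stencils and the tray; the point is half-way up. A bystander to be carried over.
There are look-alikes about, which are no part of the job. Leave any blue or turquoise look-alike of the part that bears oblong_stencil_grip alone.

How it is judged:
By the outcome, as a careful person would: the job done as asked, in the order asked, and still so for the second after the job is handed in, while the arm keeps its last pose, push and grip.
It also fails if it takes over 48 s, if anything falls off the work surface, if the arm or the gripper's body presses on something with over 40 N, if the wrist force passes 120 N, or if a joint passes its speed limit or range.

## Robot

A 6-joint arm with a two-finger parallel gripper is mounted at the origin on the work surface. World frame = base frame: x ahead of the robot, y to its left, z up, the work surface at z = 0. Lengths are in m, angles in degrees, forces in N, time in s.
With the tool pointing down it reaches from about 0.325 to 0.9 m from the base axis. Payload 6.1 kg.
Tool frame: the origin (TCP) lies where the fingers leave the gripper's body, on its centre line; the fingertips stand 73 mm ahead of it and the grasp point (between the pads) lies 54 mm ahead of it; z points along the fingers, y is the line along which they close (so a half turn about z gives the same grasp; the last joint's range is limited). The gripper opens to 85 mm and grips with 20 to 120 N. Pads are 22 mm wide; open, the fingers measure 114 mm over their backs; the gripper's body (76 mm by 85 mm) begins 54 mm behind the grasp point. The pads swing forward as they close: fully open they stand 13 mm farther back than shut.
Start: joints at [-84.231, 12.628, 87.462, -0, 79.91, -7.225], TCP at [0.141, -0.609, 0.304] pointing down, gripper open.
Joint ranges: [-170.65, 170.65], [-52.31, 119.04], [5.05, 147.46], [-71.25, 251.25], [11.57, 151.72], [-153.62, 153.62]. Speed limits (degrees/s): [147.25, 147.25, 172.46, 180, 180, 180].

## Interface

Orientations are given as a 3x3 rotation matrix whose columns are the frame's x, y, z axes.
In Python, from rig import sensors, cams, job gives the robot as it stands. The module is installed in compiled form; this text tells all that it offers.
- The arm moves only by the tool drive_tool, never from a script. Its argument "plan" is a list of rows, each a list of 3 entries, a list of its own where there are three numbers: the gripper's target within -1 to 1 (fully open at 1, half-way at 0, shut at -1), then the shift along the tool's x, y, z in m, then the turn, a rotation vector about the tool's x, y, z in degrees. In form: [[hand, [tx, ty, tz], [wx, wy, wz]], ...]. A call has 1 to 20 rows; each row shifts and turns the commanded pose from where the row before left it, along the tool's axes as they then stand; what a row does not reach is not made up. A row lasts 1/12 s, in which the tool goes at most 41.7 mm and 7.16 degrees, less where a joint would pass 70% of its speed; a pose out of reach is approached as far as the arm can. A call with a gripper value outside its range is refused whole. The fingers move at their own pace and stop on an object; "force" is the grip in N (left out, the last holds). Time passes only in rows, so rows that do not move let the fingers close. It gives the time, the measured TCP pose, the force, the opening and the grip force at its end, in the units of the state.
- sensors.read_state(): the state, without advancing time (a new reading comes with each control period).
- cams.read_camera(name): name is "side" or "top" or "wrist"; returns the picture (384x512x3 uint8, red, green, blue); there is no depth.
- cams.calibration(name): a dict with "camera_matrix" (3x3 intrinsics, pixels), "R" (3x3) and "t" (3): a world point X has camera coordinates R X + t. Camera axes: x right, y down, z forward; pixel columns grow to the right and rows downward; lengths in m; the calibration is good to about 2 mm. A picture is of the moment at which its call begins: read the wrist's pose just before it. calibration takes no time and is no camera call; for the wrist camera it gives the pose at the moment of the call.
- job.sign_off(): hands the job in; it is judged then, once.
The state is a dict: "clock": time; "joint_pos": joint angles; "joint_vel": joint speeds; "joint_torque": joint torques, N m; "eef_pos": TCP position; "tool_rot": TCP orientation; "contact_force": force on the tool from outside, world axes, zero at the start; "moment": the same for the moment, N m; "opening": opening from 0.0 (shut) to 1.0 (fully open); "gripper_force": force on a finger pad.
Only numpy, scipy, OpenCV 4.12 (cv2) and the standard library are available. Lean on these libraries where they do the work, as an engineer would, in place of code of your own. Each camera call takes 0.05 s, during which the arm holds its last target. There are 200 camera calls.

## Working session

There is one attempt and no reset: what is moved stays moved. The work goes in short steps, Python scripts to look and compute and a tool call to move; the robot and the scene stay as the last step left them, time stands still between calls to the robot, and variables do not carry over. Pictures are saved under pics/ and viewed, at most 10 in all, crops included, and the job is handed in when it is done.

Besides the shell and the picture viewer there is one more tool, called after ">>>" as a command line: name --argument value ..., lists and objects as JSON in quotes. drive_tool: Moves the arm, as the interface text tells. Its arguments: {"type":"object","properties":{"plan":{"type":"array"},"force":{"type":"number"}},"required":["plan"]}

```bash
mkdir -p pics
cat > h.py <<'E'
import numpy as np, cv2
from rig import sensors, cams, job
def ray(name,px,z,cal=None):
    c=cal or cams.calibration(name)
    K,R,t=np.array(c["camera_matrix"]),np.array(c["R"]),np.array(c["t"])
    d=R.T@np.linalg.inv(K)@[px[0],px[1],1]; o=-R.T@t
    return o+d*(z-o[2])/d[2]
def proj(name,X,cal=None):
    c=cal or cams.calibration(name)
    p=np.array(c["camera_matrix"])@(np.array(c["R"])@X+np.array(c["t"])); return p[:2]/p[2]
def snap(n):
    im=cams.read_camera(n)[:,:,::-1].copy(); return im
E
python3 - <<'E'
from h import *
for n in ("top","side"):
    im=snap(n); cv2.imwrite(f"pics/{n}0.png",im); c=cams.calibration(n)
    print(n,-np.array(c["R"]).T@c["t"],np.array(c["R"])[2])
a=cv2.imread("pics/top0.png");cv2.imwrite("pics/top0b.png",cv2.resize(a,(800,600),interpolation=cv2.INTER_CUBIC))
a=cv2.imread("pics/side0.png");cv2.imwrite("pics/side0b.png",cv2.resize(a,(800,600),interpolation=cv2.INTER_CUBIC))
s=sensors.read_state();print(s["clock"],s["tool_rot"])
E
```

```text
top [ 0.17924573 -0.09317143  1.84389588] [ 0.19808252 -0.01002146 -0.98013412]
side [0.11638142 0.91762594 1.19817537] [ 0.2719599  -0.65210638 -0.70766877]
0.1 [[ 9.74394733e-01  2.24844116e-01 -1.65772733e-04]
 [ 2.24844040e-01 -9.74393058e-01  1.82403805e-03]
 [ 2.48596422e-04 -1.81460608e-03 -9.99998323e-01]]
```

View pics/top0b.png

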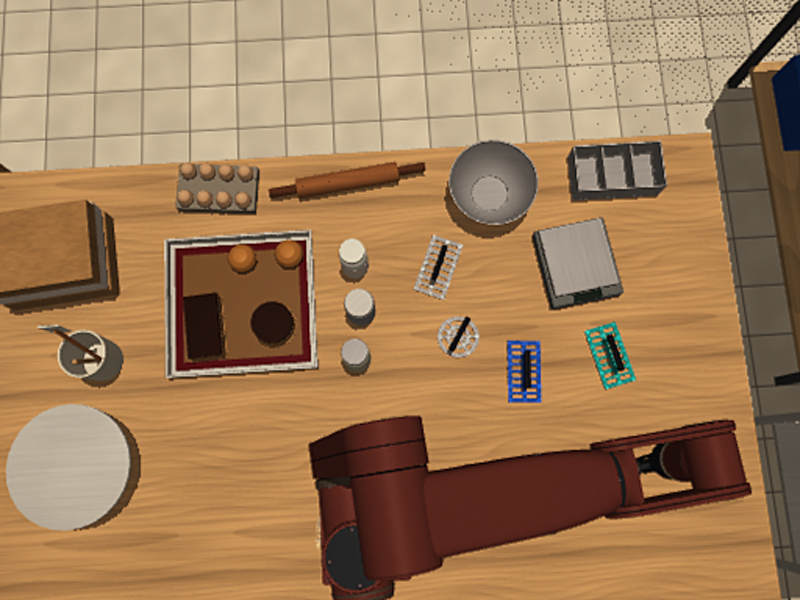

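View pics/side0b.png

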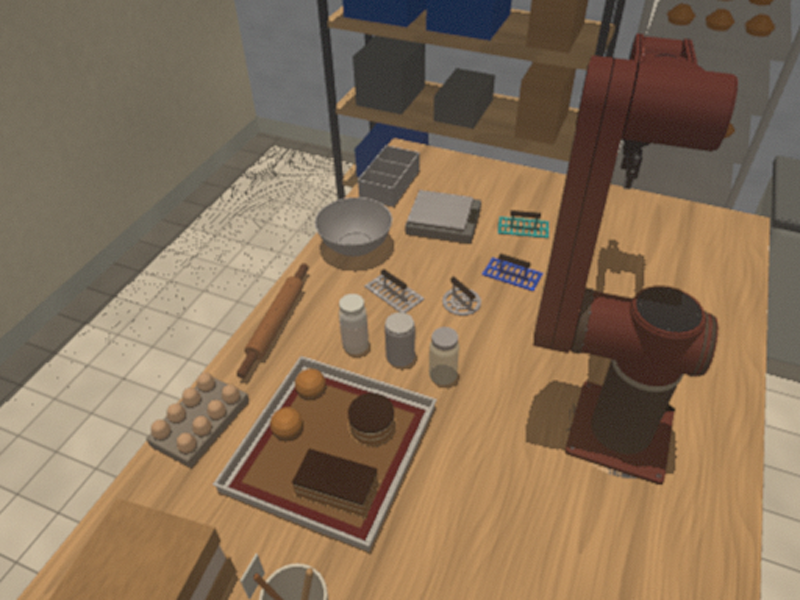

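The top view (800x600) shows these candidates:
- Steel oblong stencil at (438,266).
- Steel round stencil at (459,337), a bystander.
- Blue look-alike at (524,370).
- Turquoise look-alike at (610,355).

I choose the steel oblong at (438,266). The oblong cake is at (203,325) and the round cake at (272,324). The canisters are at (352,255), (359,305) and (355,355).

```bash
cat > m.py <<'E'
from h import *
im=cv2.imread("pics/top0.png"); g=im.max(2)
def rect(mask,x0,y0,x1,y1,z,name="top"):
    m=np.zeros_like(mask);m[y0:y1,x0:x1]=mask[y0:y1,x0:x1]
    cs,_=cv2.findContours(m,cv2.RETR_EXTERNAL,cv2.CHAIN_APPROX_NONE)
    c=max(cs,key=cv2.contourArea).reshape(-1,2)
    P=np.array([ray(name,p,z)[:2] for p in c])
    (cx,cy),(w,h),a=cv2.minAreaRect((P*1000).astype(np.float32))
    if w<h: w,h,a=h,w,a+90
    return np.round([cx,cy,w,h,(a+90)%180-90],1)
dark=((g<50)*255).astype(np.uint8)
print("bar z.057",rect(dark,262,148,300,194,.057))
steel=((im.min(2)>150)*255).astype(np.uint8)
st=cv2.morphologyEx(((im.max(2).astype(int)-im.min(2)<40)*255).astype(np.uint8),cv2.MORPH_CLOSE,np.ones((5,5)))
print("lattice",rect(st,262,148,300,194,.004))
for th in (40,50,60,70): 
    d=((g<th)*255).astype(np.uint8); print("cake",th,rect(d,116,182,148,232,.059))
a=cv2.resize(im[140:240,110:310],(800,400),interpolation=cv2.INTER_CUBIC); cv2.imwrite("pics/crop1.png",a)
for n,p,z in(("can",(352,243),.135),("can",(359,298),.12),("can",(355,348),.15),("rstencil",(459,337),.05)): print(n,ray("top",(p[0]*.64,p[1]*.64),z).round(3))
E
python3 m.py
```

```text
bar z.057 [ 628.6 -216.3   91.7   12.8  -23. ]
lattice [ 631.6 -215.6  148.    79.7  -22.8]
cake 40 [507.4 359.5 150.9  81.1   4.4]
cake 50 [507.5 356.  152.   88.3   4.7]
cake 60 [504.8 356.2 157.4  89.3   4.8]
cake 70 [502.6 356.1 164.6  89.7   4.6]
can [ 0.668 -0.011  0.135]
can [ 0.539 -0.021  0.12 ]
can [ 0.418 -0.007  0.15 ]
rstencil [ 0.444 -0.252  0.05 ]
```

View pics/crop1.png

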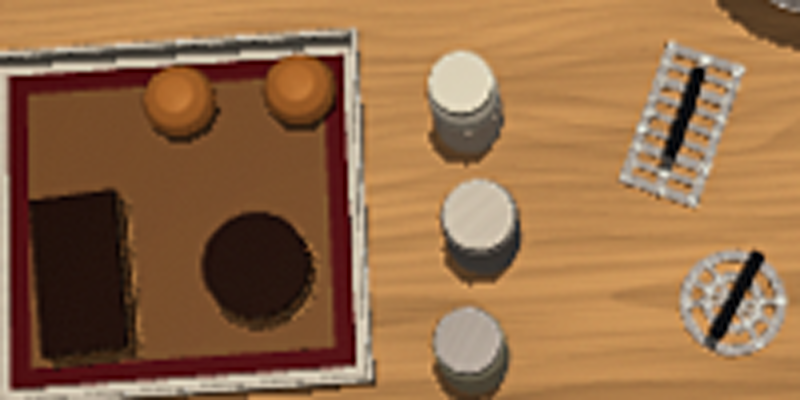

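The crop confirms it: a steel oblong lattice with a black bar at crop pixel (683,118). It measures 148x80 mm, with the grip at about (0.630,-0.216) and a heading of -23°. The cake top is at about (0.507,0.359), heading 4.5°. Moving above the stencil now.

>>> drive_tool --plan '[[1, [0.0258, -0.0152, 0.003], [0, 0, 0]], [1, [0.0258, -0.0152, 0.003], [0, 0, 0]], [1, [0.0258, -0.0152, 0.003], [0, 0, 0]], [1, [0.0258, -0.0152, 0.003], [0, 0, 0]], [1, [0.0258, -0.0152, 0.003], [0, 0, 0]], [1, [0.0258, -0.0152, 0.003], [0, 0, 0]], [1, [0.0258, -0.0152, 0.003], [0, 0, 0]], [1, [0.0258, -0.0152, 0.003], [0, 0, 0]], [1, [0.0258, -0.0152, 0.003], [0, 0, 0]], [1, [0.0258, -0.0152, 0.003], [0, 0, 0]], [1, [0.0258, -0.0152, 0.003], [0, 0, 0]], [1, [0.0258, -0.0152, 0.003], [0, 0, 0]], [1, [0.0258, -0.0152, 0.003], [0, 0, 0]], [1, [0.0258, -0.0152, 0.003], [0, 0, 0]], [1, [0.0258, -0.0152, 0.003], [0, 0, 0]], [1, [0.0258, -0.0152, 0.003], [0, 0, 0]], [1, [0.0258, -0.0152, 0.003], [0, 0, 0]], [1, [0.0258, -0.0152, 0.003], [0, 0, 0]]]'

```text
clock: 1.6
eef_pos: [0.5322, -0.2366, 0.2493]
tool_rot: [[0.974, 0.225, -0.001], [0.225, -0.974, 0.0], [-0.001, -0.001, -1.0]]
contact_force: [-0.3, -1.1, 0.2]
opening: 1.0
gripper_force: 0.0
```

>>> drive_tool --plan '[[1, [0, 0, 0], [0, 0, 6]], [1, [0, 0, 0], [0, 0, 6]], [1, [0, 0, 0], [0, 0, 6]], [1, [0, 0, 0], [0, 0, 6]], [1, [0, 0, 0], [0, 0, 6]], [1, [0, 0, 0], [0, 0, 6]], [1, [0, 0, 0], [0, 0, 0]], [1, [0, 0, 0], [0, 0, 0]]]'

```text
clock: 2.27
eef_pos: [0.5313, -0.2378, 0.2495]
tool_rot: [[0.922, -0.388, -0.001], [-0.388, -0.922, 0.0], [-0.001, -0.0, -1.0]]
contact_force: [0.2, -0.7, 0.4]
opening: 1.002
gripper_force: 0.0
```

```bash
cat > w.py <<'E'
from h import *
s=sensors.read_state(); R=np.array(s["tool_rot"]); print(s["clock"],np.round(s["eef_pos"],4),np.degrees(np.arctan2(R[1,0],R[0,0])),R[:,2].round(4),np.round(s["joint_pos"],1))
cal=cams.calibration("wrist"); im=snap("wrist"); cv2.imwrite("pics/w1.png",im)
print("exp bar px",proj("wrist",np.array([.63,-.216,.057]),cal), "cam",-np.array(cal["R"]).T@cal["t"])
E
python3 w.py
```

```text
2.2667 [ 0.5313 -0.2378  0.2495] -22.82725311057343 [-7.e-04  5.e-04 -1.e+00] [-31.9   9.4  97.2   0.   73.5  81. ]
exp bar px [184.24380382  89.612018  ] cam [ 0.6022744  -0.26672506  0.31953629]
```

View pics/w1.png

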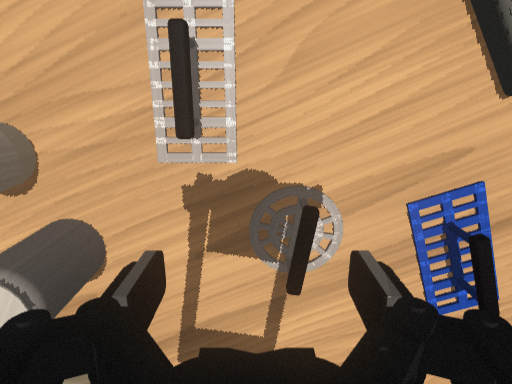

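The arm fell about 0.1 m short because the rows were clipped. The wrist view shows the bar of the steel oblong at about (182,78) and the round stencil at (297,235). I'll refine the bar position from this picture.

Run:
```python
from h import *
im=cv2.imread("pics/w1.png"); cal=cams.calibration("wrist")
def rc(m,z):
    cs,_=cv2.findContours(m,cv2.RETR_EXTERNAL,cv2.CHAIN_APPROX_NONE); c=max(cs,key=cv2.contourArea).reshape(-1,2)
    P=np.array([ray("wrist",p,z,cal)[:2]*1000 for p in c],np.float32); print(np.round(cv2.boundingRect(c)),[np.round(v,1) for v in cv2.minAreaRect(P)])
g=im.max(2)
for th in (40,55):
    m=np.zeros(g.shape,np.uint8); m[5:150,150:240]=(g<th)[5:150,150:240]*255; rc(m,.057)
s=sensors.read_state();R=np.array(s["tool_rot"])
print("tool shift",R.T@(np.array([.630,-.216,.180])-s["eef_pos"]))
```

```text
[185  25   3   5] [array([ 669.5, -237.5]), array([1.3, 2.8]), np.float64(35.3)]
[168  19  26 120] [array([ 636.2, -216.7]), array([15. , 87.9]), np.float64(67.1)]
tool shift [ 0.08245875 -0.05841047  0.06956833]
```

>>> drive_tool --plan '[[1, [0.0143, -0.0098, 0.01], [0, 0, 0]], [1, [0.0143, -0.0098, 0.01], [0, 0, 0]], [1, [0.0143, -0.0098, 0.01], [0, 0, 0]], [1, [0.0143, -0.0098, 0.01], [0, 0, 0]], [1, [0.0143, -0.0098, 0.01], [0, 0, 0]], [1, [0.0143, -0.0098, 0.01], [0, 0, 0]], [1, [0, 0, 0], [0, 0, 0]], [1, [0, 0, 0], [0, 0, 0]]]'

```text
clock: 2.98
eef_pos: [0.6333, -0.2169, 0.1886]
tool_rot: [[0.922, -0.388, -0.002], [-0.388, -0.922, 0.001], [-0.002, 0.0, -1.0]]
contact_force: [0.2, 0.1, -0.3]
opening: 1.004
gripper_force: 0.0
```

```bash
sed -i 's/w1.png/w2.png/' w.py; python3 w.py
python3 - <<'E'
from h import *
cal=cams.calibration("wrist")
# expected bar top corners for the guess
for x in (-45,45):
  for y in (-7,7):
    a=np.radians(-23);c=np.array([.633,-.2165,.057]);print(proj("wrist",c+np.array([x*np.cos(a)-y*np.sin(a),x*np.sin(a)+y*np.cos(a),0])/1000,cal).round(),end=' ')
E
```

```text
2.9833 [ 0.6333 -0.2169  0.1886] -22.841380323758955 [-2.3e-03  9.0e-04 -1.0e+00] [-25.6  24.2  85.8  -0.   70.1  87.2]
exp bar px [258.88733131 218.90162797] cam [ 0.7042997  -0.24579281  0.25848587]
[267. 272.] [247. 272.] [268. 149.] [246. 149.]
```

View pics/w2.png

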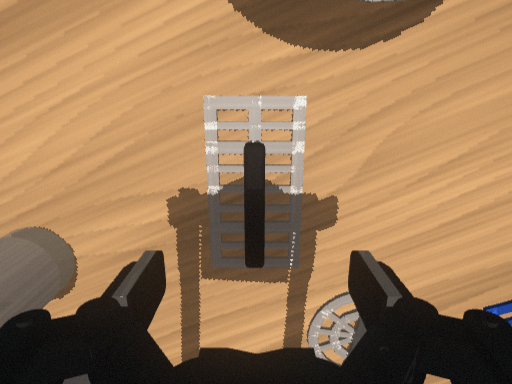

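The bar is centred between the fingers at columns 244-266, with the finger midpoint at about 257. Its centre is within 3 mm along its length. Descending and gripping.

>>> drive_tool --plan '[[1, [0.0003, -0.0003, 0.014], [0, 0, 0]], [1, [0.0003, -0.0003, 0.014], [0, 0, 0]], [1, [0.0003, -0.0003, 0.014], [0, 0, 0]], [1, [0.0003, 0, 0.014], [0, 0, 0]], [1, [0.0003, 0, 0.014], [0, 0, 0]], [1, [0.0003, 0, 0.014], [0, 0, 0]], [1, [0, 0, 0], [0, 0, 0]], [1, [0, 0, 0], [0, 0, 0]], [-1, [0, 0, 0], [0, 0, 0]], [-1, [0, 0, 0], [0, 0, 0]], [-1, [0, 0, 0], [0, 0, 0]], [-1, [0, 0, 0], [0, 0, 0]], [-1, [0, 0, 0], [0, 0, 0]], [-1, [0, 0, 0], [0, 0, 0]], [-1, [0, 0, 0], [0, 0, 0]], [-1, [0, 0, 0], [0, 0, 0]], [-1, [0, 0, 0], [0, 0, 0]], [-1, [0, 0, 0], [0, 0, 0]]]' --force 60

```text
clock: 4.53
eef_pos: [0.6358, -0.2173, 0.1065]
tool_rot: [[0.92, -0.391, 0.001], [-0.391, -0.92, -0.0], [0.001, -0.0, -1.0]]
contact_force: [-0.9, 0.1, 4.3]
opening: 0.153
gripper_force: 59.1
```

Gripped: the opening of 0.153 is about 13 mm, which matches the bar. Lifting.

>>> drive_tool --plan '[[-1, [0, 0, -0.01], [0, 0, 0]], [-1, [0, 0, -0.02], [0, 0, 0]], [-1, [0, 0, -0.02], [0, 0, 0]], [-1, [0, 0, -0.02], [0, 0, 0]], [-1, [0, 0, -0.02], [0, 0, 0]], [-1, [0, 0, -0.02], [0, 0, 0]], [-1, [0, 0, -0.02], [0, 0, 0]], [-1, [0, 0, -0.02], [0, 0, 0]], [-1, [0, 0, -0.02], [0, 0, 0]], [-1, [0, 0, -0.02], [0, 0, 0]], [-1, [0, 0, -0.01], [0, 0, 0]], [-1, [0, 0, 0], [0, 0, 0]], [-1, [0, 0, 0], [0, 0, 0]], [-1, [0, 0, 0], [0, 0, 0]]]'

```text
clock: 5.7
eef_pos: [0.6348, -0.217, 0.3039]
tool_rot: [[0.92, -0.391, -0.003], [-0.391, -0.92, 0.001], [-0.003, -0.0, -1.0]]
contact_force: [0.0, 0.2, -1.3]
opening: 0.151
gripper_force: 58.6
```

```bash
sed -i 's/w2.png/w3.png/' w.py; python3 w.py
python3 - <<'E'
from h import *
cv2.imwrite("pics/side3.png",snap("side")); 
s=sensors.read_state();R=np.array(s["tool_rot"]);print(s["contact_force"],s["moment"])
a=cv2.imread("pics/side3.png")[90:240,150:350]; b=cv2.imread("pics/w3.png")
cv2.imwrite("pics/c3.png",np.hstack([cv2.resize(a,(400,300)),cv2.resize(b,(400,300))]))
E
```

```text
5.7 [ 0.6348 -0.217   0.3039] -23.00652231191181 [-0.0027  0.0012 -1.    ] [-25.6  19.   79.8  -0.   81.4  87.4]
exp bar px [258.73421702 178.94679886] cam [ 0.70579182 -0.24612928  0.37381671]
[ 0.30241472 -0.04802825 -1.63663962] [0.00151536 0.00185363 0.01199289]
```

View pics/c3.png

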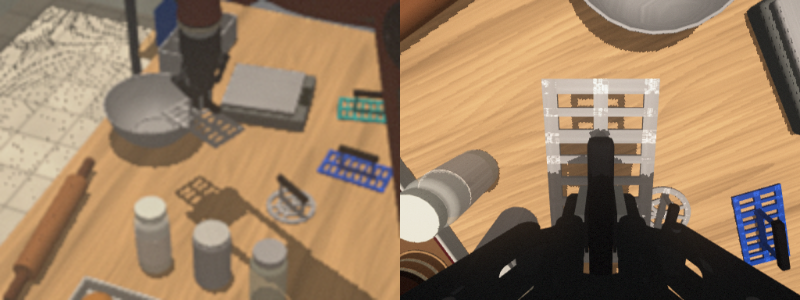

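The stencil is held level: the lattice's far edge in the wrist half of the picture runs from (542,79) to (659,79). Next I'll measure how the lattice sits relative to the tool.

```bash
cat > lat.py <<'E'
from h import *
import sys
s=sensors.read_state();R=np.array(s["tool_rot"]);p=np.array(s["eef_pos"])
cal=cams.calibration("wrist"); im=snap("wrist").astype(int)
m=((im.max(2)-im.min(2)<45)&(im.min(2)>120))
m[:,:150]=0;m[:,360:]=0;m[:60]=0;m[300:]=0
m=m.astype(np.uint8); n,l,st,_=cv2.connectedComponentsWithStats(m); k=1+st[1:,4].argmax(); print(st[k])
mm=l==k
ys=[np.where(mm[:,c])[0].min() for c in range(195,330,3) if mm[:,c].any()]
print("top row",np.percentile(ys,[25,50,75]))
tr=np.median(ys)
for r in (110,125,140,170,190,210):
    xs=np.where(mm[r])[0]
    L=[R.T@(ray("wrist",(x,r),p[2]-.1025,cal)-p)*1000 for x in (xs.min()-.5,xs.max()+.5)]
    print(r,xs.min(),xs.max(),"tool y",L[0][1].round(1),L[1][1].round(1),"x",L[0][0].round(1),"mid",((L[0]+L[1])/2)[1].round(1))
print("far edge tool x",(R.T@(ray("wrist",(256,tr-.5),p[2]-.1025,cal)-p)*1000).round(1))
E
python3 lat.py
```

```text
[  181   101   152   125 10109]
top row [101. 101. 101.]
110 182 331 tool y -40.8 38.5 x 70.3 mid -1.1
125 183 330 tool y -40.8 38.6 x 62.5 mid -1.1
140 184 329 tool y -40.8 38.6 x 54.5 mid -1.1
170 186 327 tool y -40.9 38.6 x 37.8 mid -1.1
190 187 326 tool y -41.1 38.8 x 26.2 mid -1.1
210 188 324 tool y -41.3 38.5 x 14.0 mid -1.4
far edge tool x [ 75.1  -1.4 102.2]
```

The lattice sits centred on the tool, within about 1 mm, at 79.4 mm measured width and level. Carrying it over the canisters with the underside at about 0.197.

>>> drive_tool --plan '[[-1, [-0.006, -0.008, 0], [0, 0, 0]], [-1, [-0.0118, -0.0166, 0], [0, 0, 0]], [-1, [-0.0118, -0.0166, 0], [0, 0, 0]], [-1, [-0.0118, -0.0166, 0], [0, 0, 0]], [-1, [-0.0118, -0.0166, 0], [0, 0, 0]], [-1, [-0.0118, -0.0166, 0], [0, 0, 0]], [-1, [-0.0118, -0.0166, 0], [0, 0, 0]], [-1, [-0.0118, -0.0166, 0], [0, 0, 0]], [-1, [-0.0118, -0.0166, 0], [0, 0, 0]], [-1, [-0.0118, -0.0166, 0], [0, 0, 0]], [-1, [-0.0118, -0.0166, 0], [0, 0, 0]], [-1, [-0.0118, -0.0166, 0], [0, 0, 0]], [-1, [-0.0118, -0.0166, 0], [0, 0, 0]], [-1, [-0.0118, -0.0166, 0], [0, 0, 0]], [-1, [-0.0118, -0.0166, 0], [0, 0, 0]], [-1, [-0.0118, -0.0166, 0], [0, 0, 0]], [-1, [-0.0118, -0.0166, 0], [0, 0, 0]], [-1, [-0.0118, -0.0166, 0], [0, 0, 0]], [-1, [-0.0118, -0.0166, 0], [0, 0, 0]], [-1, [-0.0118, -0.0166, 0], [0, 0, 0]]]'

```text
clock: 7.52
eef_pos: [0.549, 0.1719, 0.3055]
tool_rot: [[0.921, -0.391, -0.001], [-0.391, -0.921, 0.0], [-0.001, 0.0, -1.0]]
contact_force: [-0.0, 0.9, -1.9]
opening: 0.148
gripper_force: 58.6
```

>>> drive_tool --plan '[[-1, [-0.0118, -0.0166, 0], [0, 0, 0]], [-1, [-0.0118, -0.0166, 0], [0, 0, 0]], [-1, [-0.0118, -0.0166, 0], [0, 0, 0]], [-1, [-0.0118, -0.0166, 0], [0, 0, 0]], [-1, [-0.0118, -0.0166, 0], [0, 0, 0]], [-1, [-0.006, -0.008, 0], [0, 0, 0]], [-1, [0, 0, 0], [0, 0, -3]], [-1, [0, 0, 0], [0, 0, -4]], [-1, [0, 0, 0], [0, 0, -4]], [-1, [0, 0, 0], [0, 0, -4]], [-1, [0, 0, 0], [0, 0, -4]], [-1, [0, 0, 0], [0, 0, -4]], [-1, [0, 0, 0], [0, 0, -3]], [-1, [0, 0, 0], [0, 0, -1.4]], [-1, [0, 0, 0], [0, 0, 0]], [-1, [0, 0, 0], [0, 0, 0]]]'

```text
clock: 8.85
eef_pos: [0.5255, 0.2794, 0.3057]
tool_rot: [[0.997, 0.075, -0.0], [0.075, -0.997, -0.0], [-0.0, 0.0, -1.0]]
contact_force: [0.2, -0.0, -2.3]
opening: 0.153
gripper_force: 58.6
```

Run:
```python
from h import *
def rc(name,im,box,z,cal,ths):
    g=im.max(2);x0,y0,x1,y1=box
    for th in ths:
        m=np.zeros(g.shape,np.uint8); m[y0:y1,x0:x1]=(g<th)[y0:y1,x0:x1]*255
        m=cv2.morphologyEx(m,cv2.MORPH_OPEN,np.ones((3,3)))
        cs,_=cv2.findContours(m,cv2.RETR_EXTERNAL,cv2.CHAIN_APPROX_NONE); c=max(cs,key=cv2.contourArea).reshape(-1,2)
        P=np.array([ray(name,p,z,cal)[:2]*1000 for p in c],np.float32); print(name,th,cv2.boundingRect(c),[np.round(v,1) for v in cv2.minAreaRect(P)])
im=cv2.imread("pics/side0.png"); rc("side",im,(185,285,245,330),.059,cams.calibration("side"),(35,42,50,60))
b=snap("wrist"); cv2.imwrite("pics/w4.png",b)
t=snap("top"); cv2.imwrite("pics/t4.png",t)
cv2.imwrite("pics/c4.png",np.hstack([cv2.resize(im[275:335,180:250],(350,300),interpolation=cv2.INTER_NEAREST),cv2.resize(b,(400,300))]))
```

```text
Traceback (most recent call last):
ValueError: max() iterable argument is empty
```

Run:
```python
from h import *
im=cv2.imread("pics/side0.png"); cal=cams.calibration("side"); hsv=cv2.cvtColor(im,cv2.COLOR_BGR2HSV); print(im[300,215],im[312,215],im[300,170])
for th in (55,62,70,80):
    m=np.zeros(im.shape[:2],np.uint8); m[285:330,185:245]=(im.max(2)<th)[285:330,185:245]*255
    m=cv2.morphologyEx(m,cv2.MORPH_OPEN,np.ones((3,3)))
    cs,_=cv2.findContours(m,cv2.RETR_EXTERNAL,cv2.CHAIN_APPROX_NONE)
    if not cs: continue
    c=max(cs,key=cv2.contourArea).reshape(-1,2)
    P=np.array([ray("side",p,.059,cal)[:2]*1000 for p in c],np.float32); print(th,cv2.boundingRect(c),[np.round(v,1) for v in cv2.minAreaRect(P)])
b=snap("wrist"); cv2.imwrite("pics/w4.png",b)
cv2.imwrite("pics/t4.png",snap("top"))
cv2.imwrite("pics/c4.png",np.hstack([cv2.resize(im[275:335,180:250],(350,300),interpolation=cv2.INTER_NEAREST),cv2.resize(b,(400,300))]))
```

```text
[25 39 59] [29 40 59] [ 57  87 121]
62 (206, 292, 17, 19) [array([514.9, 355.3]), array([52.1, 63. ]), np.float64(22.1)]
70 (188, 288, 53, 35) [array([509.2, 366.7]), array([149.4,  81. ]), np.float64(4.2)]
80 (188, 288, 53, 35) [array([508. , 366.8]), array([152.5,  83.6]), np.float64(4.2)]
```

View pics/c4.png

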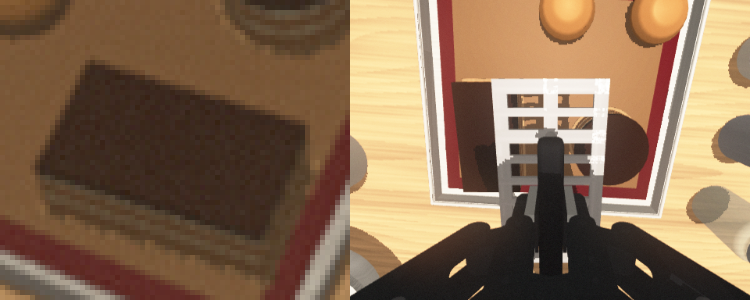

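Left half of the picture: the cake top in the side view has corners at crop pixels (90,62), (307,125), (265,238) and (37,165). Right half, wrist view: the left long side of the cake is visible from (453,82) to (465,190). I'll fit that edge from the wrist view and reconcile it with the top and side estimates (y of 0.359 and 0.367).

Run:
```python
from h import *
im=cv2.imread("pics/w4.png").astype(int); cal=cams.calibration("wrist")
m=(im.max(2)<95)&(im[:,:,2]-im[:,:,1]<30)
print(im[150,160],im[150,140],im[150,132])
# long left edge: first dark px on each row
P=[]
for r in range(115,235,4):
    xs=np.where(m[r,110:185])[0]
    if len(xs): P.append((110+xs.min()-.5,r))
W=np.array([ray("wrist",p,.059,cal)[:2]*1000 for p in P],np.float32)
vx,vy,x0,y0=cv2.fitLine(W,cv2.DIST_HUBER,0,.01,.01).ravel(); print("edge line",vx,vy,x0,y0,np.degrees(np.arctan(vy/vx)))
res=[]
for c in range(155,180,3):
    ys=np.where(m[90:260,c])[0]+90
    a=ray("wrist",(c,ys.min()-.5),.059,cal)*1000;b=ray("wrist",(c,ys.max()+.5),.059,cal)*1000; res.append((ys.min(),ys.max(),a[0],b[0],(a[0]+b[0])/2,a[1]))
print(np.round(res,1))
# side corners from the crop
q=np.array([(90,62),(307,125),(265,238),(37,165)])/5+[180,275]-.5
C=np.array([ray("side",p,.059)[:2]*1000 for p in q]); print("side corners",C.round(1),C.mean(0).round(1))
# canister top corners check: top cam crop1 corners of cake
q=np.array([(30,200),(116,190),(128,350),(42,360)])/4+[110,140]-.5
C=np.array([ray("top",p,.059)[:2]*1000 for p in q]); print("top corners",C.round(1),C.mean(0).round(1))
```

```text
[41 49 74] [39 47 76] [ 52  54 140]
edge line 0.99746865 0.0711076 515.4996 402.5981 4.0776067
[[108.  244.  585.8 438.9 512.3 383.4]
 [106.  244.  587.9 439.1 513.5 380.5]
 [106.  244.  588.1 439.4 513.7 377.6]
 [106.  245.  588.3 438.4 513.4 374.7]
 [106.  245.  588.5 438.7 513.6 371.8]
 [106.  245.  588.7 438.9 513.8 368.9]
 [106.  245.  589.  439.2 514.1 366. ]
 [108.  245.  587.3 439.4 513.4 363.1]
 [106.  245.  589.4 439.7 514.5 360.2]]
side corners [[587.3 330.6]
 [439.6 319.6]
 [431.4 398.5]
 [582.2 407.6]] [510.1 364.1]
top corners [[581.4 405.6]
 [586.2 324.7]
 [433.8 315.4]
 [429.2 395. ]] [507.7 360.2]
```

The three views agree within a few mm: centre about (0.510,0.362), heading 4.2°. Moving over the cake at a safe height, then comparing the stencil and the cake in the same pictures.

>>> drive_tool --plan '[[-1, [-0.0018, -0.0167, 0], [0, 0, 0]], [-1, [-0.0018, -0.0167, 0], [0, 0, 0]], [-1, [-0.0018, -0.0167, 0], [0, 0, 0]], [-1, [-0.0018, -0.0167, 0], [0, 0, 0]], [-1, [-0.0018, -0.0167, 0], [0, 0, 0]], [-1, [0, 0, 0.01], [0, 0, 0]], [-1, [0, 0, 0.015], [0, 0, 0]], [-1, [0, 0, 0.015], [0, 0, 0]], [-1, [0, 0, 0.015], [0, 0, 0]], [-1, [0, 0, 0.015], [0, 0, 0]], [-1, [0, 0, 0.015], [0, 0, 0]], [-1, [0, 0, 0.01], [0, 0, 0]], [-1, [0, 0, 0], [0, 0, 0]], [-1, [0, 0, 0], [0, 0, 0]], [-1, [0, 0, 0], [0, 0, 0]], [-1, [0, 0, 0], [0, 0, 0]]]'

```text
clock: 10.28
eef_pos: [0.511, 0.3624, 0.2123]
tool_rot: [[0.997, 0.076, 0.002], [0.076, -0.997, 0.001], [0.002, -0.001, -1.0]]
contact_force: [-0.5, 0.2, -1.0]
opening: 0.151
gripper_force: 58.8
```

```bash
python3 - <<'E'
from h import *
s=sensors.read_state();R=np.array(s["tool_rot"]);print(np.round(s["eef_pos"],4),R.round(4)[:,0],R[:,2].round(4))
b=snap("wrist");cv2.imwrite("pics/w5.png",b);a=snap("side");cv2.imwrite("pics/s5.png",a);cv2.imwrite("pics/t5.png",snap("top"))
cv2.imwrite("pics/c5.png",np.hstack([cv2.resize(a[260:340,175:265],(394,350),interpolation=cv2.INTER_NEAREST),cv2.resize(b[60:300,120:390],(394,350),interpolation=cv2.INTER_NEAREST)]))
E
python3 lat.py
```

```text
[0.511  0.3624 0.2123] [0.9971 0.0765 0.0021] [ 0.002  0.001 -1.   ]
[  181   100   152   129 10170]
top row [100. 100. 100.]
110 181 331 tool y -40.7 39.3 x 70.6 mid -0.7
125 182 330 tool y -40.7 39.3 x 62.8 mid -0.7
140 183 329 tool y -40.7 39.3 x 54.8 mid -0.7
170 186 327 tool y -40.2 39.3 x 38.1 mid -0.4
190 187 326 tool y -40.4 39.5 x 26.5 mid -0.4
210 188 324 tool y -40.6 39.2 x 14.3 mid -0.7
far edge tool x [ 75.9  -0.7 102.6]
```

View pics/c5.png

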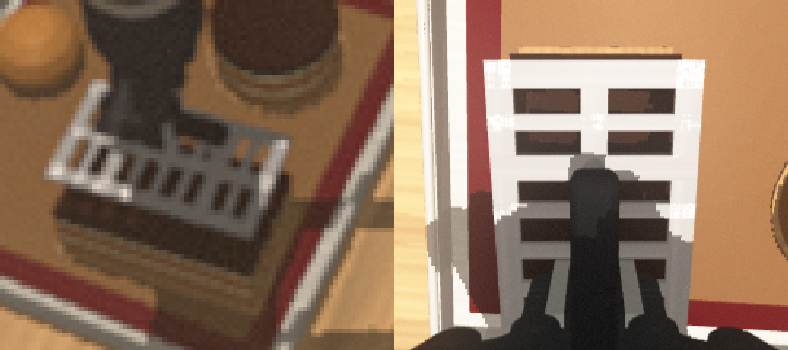

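Wrist half of the picture: the cake's far edge sits just beyond the lattice's far edge, at about row 53 of the crop with ends near columns 513 and 683. Side half: the stencil is over the cake. I'll quantify the cake's far edge in tool coordinates.

```bash
cat > rel.py <<'E'
from h import *
import sys
f=sys.argv[1]
s=sensors.read_state();R=np.array(s["tool_rot"]);p=np.array(s["eef_pos"]);cal=cams.calibration("wrist")
im=cv2.imread(f).astype(int); m=im.max(2)<105
T=lambda u,v,z:(R.T@(ray("wrist",(u,v),z,cal)-p)*1000).round(1)[:2]
print("col260",[tuple(im[r,260]) for r in range(88,104)])
for r in range(94,101):
    xs=np.where(m[r,170:350])[0]+170
    if len(xs)>60: a,b=T(xs.min()-.5,r,.059),T(xs.max()+.5,r,.059); print("row",r,xs.min(),xs.max(),a,b,"mid y",(a+b)[1]/2)
E=[]
for c in range(205,316,5):
    ys=np.where(m[85:105,c])[0]
    if len(ys): E.append(T(c,85+ys.min()-.5,.059))
E=np.array(E,np.float32); vx,vy,x0,y0=cv2.fitLine(E,cv2.DIST_HUBER,0,.01,.01).ravel(); print("far edge",x0,y0,"yaw",np.degrees(np.arctan(-vx/vy)))
E
python3 rel.py pics/w5.png
```

```text
col260 [(np.int64(112), np.int64(161), np.int64(215)), (np.int64(110), np.int64(158), np.int64(213)), (np.int64(110), np.int64(158), np.int64(215)), (np.int64(118), np.int64(168), np.int64(222)), (np.int64(133), np.int64(192), np.int64(238)), (np.int64(137), np.int64(199), np.int64(241)), (np.int64(135), np.int64(196), np.int64(240)), (np.int64(137), np.int64(199), np.int64(242)), (np.int64(100), np.int64(140), np.int64(189)), (np.int64(63), np.int64(79), np.int64(113)), (np.int64(56), np.int64(68), np.int64(98)), (np.int64(59), np.int64(71), np.int64(99)), (np.int64(127), np.int64(140), np.int64(165)), (np.int64(220), np.int64(229), np.int64(237)), (np.int64(236), np.int64(241), np.int64(246)), (np.int64(237), np.int64(242), np.int64(247))]
row 98 200 315 [ 76.7 -39. ] [76.7 39.5] mid y 0.25
row 99 200 315 [ 76.  -39.1] [76.  39.5] mid y 0.1999999999999993
far edge 77.0 10.7 yaw 2.5044778e-06
```

The relative offset is only about +1.5 mm in tool x and +0.7 mm in tool y, with zero yaw. Correcting that while descending to the hover.

>>> drive_tool --plan '[[-1, [0.0005, 0.0002, 0.004], [0, 0, 0]], [-1, [0.0005, 0.0002, 0.004], [0, 0, 0]], [-1, [0.0005, 0.0002, 0.004], [0, 0, 0]], [-1, [0, 0, 0.004], [0, 0, 0]], [-1, [0, 0, 0.004], [0, 0, 0]], [-1, [0, 0, 0.004], [0, 0, 0]], [-1, [0, 0, 0.004], [0, 0, 0]], [-1, [0, 0, 0.003], [0, 0, 0]], [-1, [0, 0, 0], [0, 0, 0]], [-1, [0, 0, 0], [0, 0, 0]], [-1, [0, 0, 0], [0, 0, 0]], [-1, [0, 0, 0], [0, 0, 0]], [-1, [0, 0, 0], [0, 0, 0]], [-1, [0, 0, 0], [0, 0, 0]]]'

```text
clock: 11.65
eef_pos: [0.512, 0.3617, 0.1802]
tool_rot: [[0.997, 0.077, 0.0], [0.077, -0.997, 0.0], [0.0, -0.0, -1.0]]
contact_force: [-0.9, 0.0, -1.0]
opening: 0.155
gripper_force: 58.8
```

```bash
python3 - <<'E'
from h import *
b=snap("wrist");cv2.imwrite("pics/w6.png",b);a=snap("side");cv2.imwrite("pics/s6.png",a);t=snap("top");cv2.imwrite("pics/t6.png",t)
cv2.imwrite("pics/c6.png",np.hstack([cv2.resize(a[260:340,175:265],(394,350),interpolation=cv2.INTER_NEAREST),cv2.resize(b[60:300,120:390],(394,350),interpolation=cv2.INTER_NEAREST)]))
s=sensors.read_state();print(np.round(s["eef_pos"],4),np.round(s["tool_rot"],4),s["clock"],s["contact_force"])
E
python3 rel.py pics/w6.png; python3 lat.py
```

```text
[0.5119 0.3617 0.18  ] [[ 9.971e-01  7.660e-02  2.000e-04]
 [ 7.660e-02 -9.971e-01  1.000e-04]
 [ 2.000e-04 -1.000e-04 -1.000e+00]] 11.8 [-0.62057232 -0.15742949 -1.39295303]
col260 [(np.int64(109), np.int64(157), np.int64(212)), (np.int64(110), np.int64(160), np.int64(214)), (np.int64(109), np.int64(158), np.int64(214)), (np.int64(123), np.int64(177), np.int64(228)), (np.int64(132), np.int64(191), np.int64(237)), (np.int64(136), np.int64(197), np.int64(241)), (np.int64(135), np.int64(197), np.int64(240)), (np.int64(136), np.int64(197), np.int64(241)), (np.int64(136), np.int64(197), np.int64(241)), (np.int64(87), np.int64(124), np.int64(171)), (np.int64(61), np.int64(74), np.int64(102)), (np.int64(60), np.int64(72), np.int64(101)), (np.int64(129), np.int64(143), np.int64(166)), (np.int64(223), np.int64(230), np.int64(238)), (np.int64(236), np.int64(242), np.int64(247)), (np.int64(237), np.int64(242), np.int64(247))]
row 98 188 312 [ 76.7 -40.5] [76.7 32.1] mid y -4.199999999999999
row 99 188 324 [ 76.2 -40.5] [76.2 39.1] mid y -0.6999999999999993
far edge 76.71304 1.6000001 yaw 0.77311337
[  181   100   152   127 10194]
top row [100. 100. 100.]
110 181 331 tool y -40.7 39.3 x 70.7 mid -0.7
125 182 330 tool y -40.7 39.3 x 62.9 mid -0.7
140 183 329 tool y -40.7 39.3 x 54.9 mid -0.7
170 186 327 tool y -40.2 39.3 x 38.2 mid -0.4
190 187 326 tool y -40.4 39.5 x 26.5 mid -0.4
210 188 324 tool y -40.6 39.2 x 14.4 mid -0.7
far edge tool x [ 76.   -0.7 102.5]
```

View pics/c6.png

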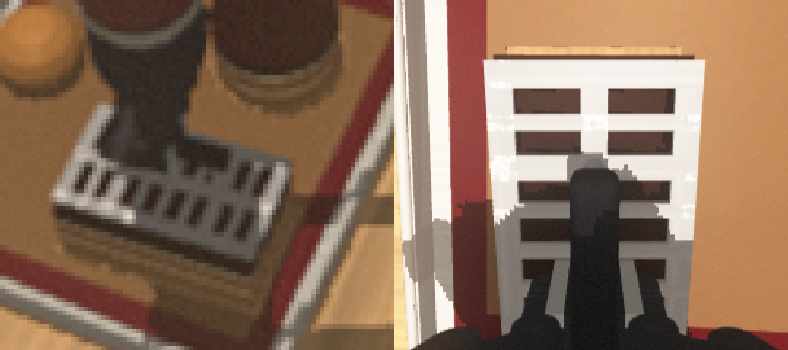

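The wrist view shows the stencil laterally aligned with the cake: cake mid y is -0.7 mm and stencil mid y is -0.6 mm. What remains is about +0.7 mm in x and about 0.3° of yaw. The side view shows an even, thin gap all along. One last trim.

>>> drive_tool --plan '[[-1, [0.0007, 0, 0], [0, 0, 0.3]], [-1, [0, 0, 0], [0, 0, 0]], [-1, [0, 0, 0], [0, 0, 0]], [-1, [0, 0, 0], [0, 0, 0]], [-1, [0, 0, 0], [0, 0, 0]], [-1, [0, 0, 0], [0, 0, 0]], [-1, [0, 0, 0], [0, 0, 0]], [-1, [0, 0, 0], [0, 0, 0]], [-1, [0, 0, 0], [0, 0, 0]]]'

```text
clock: 12.6
eef_pos: [0.5126, 0.3617, 0.1799]
tool_rot: [[0.997, 0.071, -0.0], [0.071, -0.997, 0.0], [-0.0, -0.0, -1.0]]
contact_force: [0.3, 0.1, -1.4]
opening: 0.148
gripper_force: 58.8
```

Run:
```python
from h import *
s=sensors.read_state();print(np.round(s["eef_pos"],4),np.abs(s["joint_vel"]).max(),s["gripper_force"])
print(job.sign_off())
```

```text
[0.5126 0.3617 0.1799] 0.09230759278881699 58.812525272369385
the job is handed in; nothing more can be done
None
```

The job is handed in at 12.6 s: the arm is still holding the oblong stencil level about 15 mm above the oblong cake, centred and aligned to within about 1–2 mm by my measurements, and I saw no contact with the cake or anything else.

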